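# Find the check valve with the loose ball and set it in the strip-down V-block

## Task

One of the three check valves on the tray came off the impact tester with a broken spring, so its ball rolls loose inside. Lift the valves and shake them gently to and fro along their length, several strokes each, until you feel which one it is; lay that one in the V-block, plain end towards the stop, and slide it along gently until its end is fully home against the stop. Leave the sound ones lying in rests on the tray, hex plugs pointing as they were, and do not disturb the cup, spanner or bottle.

Things in the scene. Friction and masses are not known exactly. Their poses are not given: they have to be found in the camera images.
- valve_1_mid (a point): check valve, one of three alike: aluminium body 50 mm diameter x 110 mm, ends closed, smaller steel hex plug (15 mm long) on one end; lies level, 0.3 to 0.8 kg. Sound: the ball in it is held fast. Faulty: the 0.16 kg ball rolls free along 56 mm of bore and knocks at the ends. Point: middle of the round body, on its axis; x along it towards the plain end, z up.
- valve_2_mid (a point): check valve, one of three alike: aluminium body 50 mm diameter x 110 mm, ends closed, smaller steel hex plug (15 mm long) on one end; lies level, 0.3 to 0.8 kg. Sound: the ball in it is held fast. Faulty: the 0.16 kg ball rolls free along 56 mm of bore and knocks at the ends. Point: middle of the round body, on its axis; x along it towards the plain end, z up.
- valve_3_mid (a point): check valve, one of three alike: aluminium body 50 mm diameter x 110 mm, ends closed, smaller steel hex plug (15 mm long) on one end; lies level, 0.3 to 0.8 kg. Sound: the ball in it is held fast. Faulty: the 0.16 kg ball rolls free along 56 mm of bore and knocks at the ends. Point: middle of the round body, on its axis; x along it towards the plain end, z up.
- rest_1 (a point): one of the tray's three parallel V rests, 115 mm apart: two black supports 14 mm thick, 39 mm wide, 35 mm either side of this point, clear space around them. Point: where the axis of a valve lying there centrally runs, 55 mm above the table; x along such a valve towards its plain end, z up.
- rest_2 (a point): one of the tray's three parallel V rests, 115 mm apart: two black supports 14 mm thick, 39 mm wide, 35 mm either side of this point, clear space around them. Point: where the axis of a valve lying there centrally runs, 55 mm above the table; x along such a valve towards its plain end, z up.
- rest_3 (a point): one of the tray's three parallel V rests, 115 mm apart: two black supports 14 mm thick, 39 mm wide, 35 mm either side of this point, clear space around them. Point: where the axis of a valve lying there centrally runs, 55 mm above the table; x along such a valve towards its plain end, z up.
- stop_face (a point): steel V-block: a V 39 mm wide, 150 mm long, ending at an upright stop plate (66 mm wide, top 88 mm above the table). Point: on the stop's face that the plain end must meet, on the axis of a valve lying in the V, 60 mm above the table; x along the V into the stop, z up. A valve fully home has its middle 55 mm before this point.
- tray: grey tray plate 150 x 340 x 10 mm with the three V rests, fixed. Origin: centre of its underside.
- vblock: the V-block with its base plate 210 x 100 x 16 mm, fixed. Origin: centre of the underside, 65 mm before the stop face.
- cup: clear plastic cup, 68 mm diameter, 85 mm high, to be left alone. Origin: centre of its underside.
- spanner: steel spanner 170 mm long lying on the bench, to be left alone. Origin: under its middle.
- oil: white bottle, 48 mm diameter, 110 mm high, to be left alone. Origin: centre of its underside.
- valve_1_end (a point): centre of the flat plain end of valve_1, 55 mm from the middle.
- valve_2_end (a point): centre of the flat plain end of valve_2, 55 mm from the middle.
- valve_3_end (a point): centre of the flat plain end of valve_3, 55 mm from the middle.

How it is judged:
By the outcome, as a careful person would: the job done as asked, in the order asked, and still so for the second after the job is handed in, with the robot touching nothing.
It also fails if it takes over 72 s, if anything falls off the work surface, if the arm or the gripper's body presses on something with over 40 N, if the wrist force passes 120 N, or if a joint passes its speed limit or range.

## Robot

A 7-joint arm with a two-finger parallel gripper is mounted at the origin on the work surface. World frame = base frame: x ahead of the robot, y to its left, z up, the work surface at z = 0. Lengths are in m, angles in rad, forces in N, time in s.
With the tool pointing down it reaches from about 0.425 to 0.875 m from the base axis. Payload 8.4 kg.
Tool frame: the origin (TCP) lies at the very end of the fingers, on their centre line; the grasp point (between the pads) lies 19 mm behind it; z points along the fingers, y is the line along which they close (so a half turn about z gives the same grasp; the last joint's range is limited). The gripper opens to 87 mm and grips with 3 to 60 N. Pads are 19 mm wide; open, the fingers measure 117 mm over their backs; the gripper's body (75 mm by 190 mm) begins 51 mm behind the grasp point.
Start: joints at [1.229, 0.333, 0.04, 1.465, -0.013, 1.343, -0.059], TCP at [0.156, -0.631, 0.223] pointing down, gripper open.
Joint ranges: [-2.58, 2.58], [-0.38, 2.09], [-1.3, 1.39], [0.25, 2.4], [-1.5, 4.64], [0.08, 2.09], [-2.65, 2.65]. Speed limits (rad/s): [2.22, 2.22, 2.79, 2.79, 3.14, 3.14, 3.14].

## Interface

Orientations are given as a unit quaternion [w, x, y, z].
In Python, from plant import env gives the robot as it stands.
- The arm moves only by the tool drive_tool, never from a script. Its argument "plan" is a list of rows, each a list of 7 numbers: the shift along the tool's x, y, z each as a share of 0.1 m, from -1 to 1, then the turn, a rotation vector about the tool's x, y, z each as a share of 1.5 rad, from -1 to 1, then the closure, from -1 (fully open) to 1 (shut). A call has 1 to 12 rows; each row is the pose to reach, as a shift and turn from the pose commanded when the call began, along the tool's axes at that moment; what a row does not reach only later rows make up. A row lasts 1/8 s, in which the tool goes at most 62.5 mm and 10.7 degrees, less where a joint would pass 70% of its speed; a pose out of reach is approached as far as the arm can. A call with a number of a shift or a turn outside -1 to 1 is refused whole. A call with a gripper value outside its range is refused whole. The fingers move at their own pace and stop on an object; "newtons" is the grip in N (left out, the last holds). Time passes only in rows, so rows that repeat a pose let the fingers close. It gives the time, the measured TCP pose, the force, the opening and the grip force at its end, in the units of the state.
- env.sense(): the state, without advancing time (a new reading comes with each control period).
- env.capture(name): name is "scene" or "side" or "wrist"; returns a dict with "pixels" (420x560x3 uint8, blue, green, red), "fx", "fy", "cx", "cy" (pixels), "k1" (the pictures are not rectified: a ray, as slopes to the right and down, at radius r is drawn at 1 + k1 r^2 times it, then the intrinsics apply), "camera_from_world" (4x4, takes a point from world to camera coordinates); the wrist camera has in their place "mount" (4x4, takes a point from camera to tool coordinates, whose origin is the TCP and whose axes are the flange's). Camera axes: x right, y down, z forward; pixel columns grow to the right and rows downward; lengths in m; the calibration is good to about 2 mm. A picture is of the moment at which its call begins: read the wrist's pose just before it. There is no depth.
- env.sign_off(): hands the job in; it is judged then, once.
The state is a dict: "time_s": time; "joint_pos": joint angles; "joint_velocities": joint speeds; "effort": joint torques, N m; "tool_pos": TCP position; "orientation": TCP orientation; "ft_force": force on the tool from outside, world axes, zero at the start; "moment": the same for the moment, N m; "width": opening from 0.0 (shut) to 1.0 (fully open); "finger_force": force on a finger pad.
Only numpy, scipy, OpenCV 4.12 (cv2) and the standard library are available. Lean on these libraries where they do the work, as an engineer would, in place of code of your own. Each camera call takes 0.05 s, during which the arm holds its last target. There are 200 camera calls.

## Working session

There is one attempt and no reset: what is moved stays moved. The work goes in short steps, Python scripts to look and compute and a tool call to move; the robot and the scene stay as the last step left them, time stands still between calls to the robot, and variables do not carry over. Pictures are saved under pics/ and viewed, at most 10 in all, crops included, and the job is handed in when it is done.

Besides the shell and the picture viewer there is one more tool, called after "Call:" as a command line: name --pt "numbers of a row" for each row, then --argument value for the rest. drive_tool: Moves the arm, as the interface text tells. Its arguments: {"type":"object","properties":{"plan":{"type":"array","items":{"type":"array","items":{"type":"number"}}},"newtons":{"type":"number"}},"required":["plan"]}

```bash
ls; mkdir -p pics
cat > h.py <<'E'
import numpy as np,cv2
from plant import env
from scipy.spatial.transform import Rotation as R
def cam(c):
    return np.array([[c['fx'],0,c['cx']],[0,c['fy'],c['cy']],[0,0,1.]]),np.array([c['k1'],0,0,0,0.])
def rays(c,px,T=None):
    K,d=cam(c); n=cv2.undistortPoints(np.array(px,float).reshape(-1,1,2),K,d)[:,0]
    W=np.linalg.inv(np.array(c['camera_from_world'])) if T is None else T
    return W[:3,3],np.c_[n,np.ones(len(n))]@W[:3,:3].T
def onz(c,px,z,T=None):
    o,v=rays(c,px,T); return o+v*((z-o[2])/v[:,2])[:,None]
def proj(c,P,T=None):
    W=np.array(c['camera_from_world']) if T is None else np.linalg.inv(T)
    K,d=cam(c); return cv2.projectPoints(np.array(P,float).reshape(-1,3),cv2.Rodrigues(W[:3,:3])[0],W[:3,3],K,d)[0][:,0]
def tool(s):
    T=np.eye(4);q=s['orientation'];T[:3,:3]=R.from_quat([q[1],q[2],q[3],q[0]]).as_matrix();T[:3,3]=s['tool_pos'];return T
E
python3 - <<'E'
from h import *
s=env.sense();print(s)
for n in ['scene','side','wrist']:
    T=tool(env.sense());c=env.capture(n);cv2.imwrite(f'pics/{n}0.png',c['pixels'])
    c['T']=T@np.array(c['mount']) if 'mount' in c else None
    np.save(f'{n}0.npy',c,allow_pickle=True)
    W=np.linalg.inv(c['camera_from_world']) if c['T'] is None else c['T'];print(n,W.round(3).tolist(),c['fx'],c['k1'])
E
```

```text
pics
{'time_s': 0.0, 'joint_pos': array([ 1.22883619,  0.3338943 ,  0.03987106,  1.46624012, -0.01338173,
        1.34327234, -0.05848413]), 'joint_velocities': array([ 1.14547718e-03, -1.42541552e-03,  1.57186605e-03,  4.24578315e-04,
        1.65290940e-03, -4.32865988e-05,  4.45006926e-05]), 'effort': array([-8.93105316e-04, -6.56361866e+01,  1.33457512e+00, -4.03811860e+01,
       -5.99360000e-02,  4.46381886e-02,  1.50531805e-04]), 'tool_pos': array([ 0.15611006, -0.63051725,  0.2216852 ]), 'orientation': array([-7.58752533e-04,  9.92641832e-01,  1.21085068e-01, -1.53970305e-04]), 'ft_force': array([-0.51267244, -0.01397331,  1.2773802 ]), 'moment': array([ 0.04132793, -0.02927968, -0.02643619]), 'finger_force': 0.0, 'width': 0.9969884098743084}
scene [[0.74, 0.373, -0.56, 1.151], [0.673, -0.396, 0.625, -0.566], [0.011, -0.839, -0.543, 0.576], [0.0, 0.0, 0.0, 1.0]] 450.93160135326207 -0.08852303129423986
side [[-0.853, -0.305, 0.425, 0.303], [-0.523, 0.49, -0.697, 0.592], [0.004, -0.816, -0.577, 0.528], [0.0, 0.0, 0.0, 1.0]] 385.37559555943045 0.005210545887709257
wrist [[0.24, -0.926, -0.29, 0.237], [-0.971, -0.23, -0.069, -0.612], [-0.003, 0.299, -0.954, 0.385], [0.0, 0.0, 0.0, 1.0]] 334.7094793328844 -0.08011477936204132
```

View pics/scene0.png

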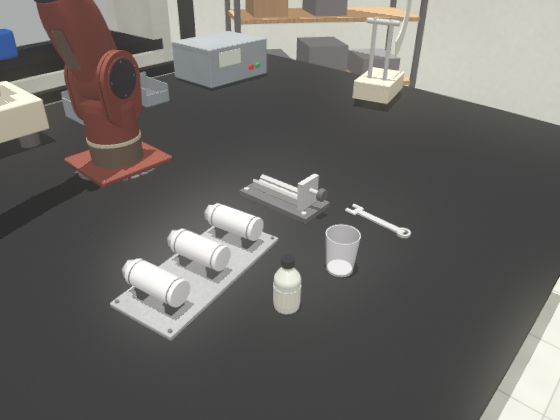

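View pics/side0.png

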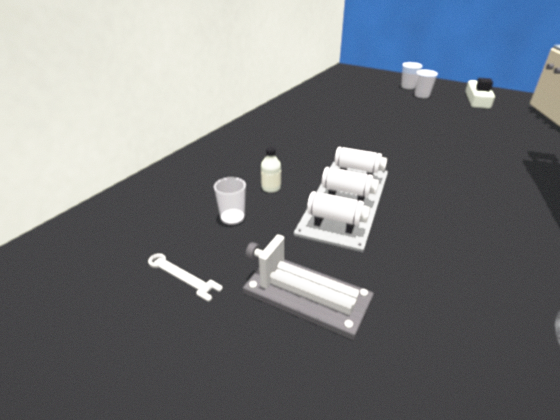

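The scene view shows the three valves on the tray at about (157,282), (200,249) and (235,221), with their plugs up-left. The V-block is at (285,195) with the stop at its right end. The side view agrees. Next I'll turn these into rough positions.

Run:
```python
from h import *
c=np.load('scene0.npy',allow_pickle=True).item();d=np.load('side0.npy',allow_pickle=True).item()
f=lambda a:a.round(3).tolist()
print('tray sc',f(onz(c,[(118,298),(172,334),(278,238)],.01)),'side',f(onz(d,[(300,230),(357,243),(388,172)],.01)))
print('valves sc',f(onz(c,[(157,282),(200,249),(235,221)],.055)),'side',f(onz(d,[(358,161),(348,183),(335,209)],.055)))
print('vb sc',f(onz(c,[(241,195),(300,215),(328,200)],.016)),'side',f(onz(d,[(245,291),(355,326),(371,294),(271,255)],.016)))
print('screws side',f(onz(d,[(253,284),(349,324),(364,293)],.016)))
print('cup',f(onz(c,[(340,268)],.0)),f(onz(d,[(232,217)],.0)),'oil',f(onz(c,[(287,305)],0)),f(onz(d,[(271,186)],0)))
print('stop top',f(onz(c,[(299,184),(318,177)],.088)),f(onz(d,[(262,249),(283,239)],.088)))
# bright pixel blobs: contours
for n,k in(('scene',c),('side',d)):
    g=cv2.cvtColor(k['pixels'],cv2.COLOR_BGR2GRAY)
    for t in (60,190):
        m=((g>t)*255).astype(np.uint8)
        for q in cv2.findContours(m,cv2.RETR_EXTERNAL,2)[0]:
            if 150<cv2.contourArea(q)<15000:
                x=cv2.boundingRect(q)
                if x[1]>140: print(n,t,x,cv2.approxPolyDP(q,4,True)[:,0].tolist())
```

```text
tray sc [[0.535, -0.317, 0.01], [0.677, -0.301, 0.01], [0.62, 0.021, 0.01]] side [[0.607, 0.016, 0.01], [0.486, -0.009, 0.01], [0.528, -0.327, 0.01]]
valves sc [[0.598, -0.267, 0.055], [0.578, -0.154, 0.055], [0.556, -0.042, 0.055]] side [[0.593, -0.261, 0.055], [0.571, -0.148, 0.055], [0.553, -0.036, 0.055]]
vb sc [[0.436, 0.087, 0.016], [0.601, 0.117, 0.016], [0.607, 0.216, 0.016]] side [[0.602, 0.224, 0.016], [0.408, 0.191, 0.016], [0.41, 0.113, 0.016], [0.613, 0.121, 0.016]]
screws side [[0.599, 0.202, 0.016], [0.417, 0.193, 0.016], [0.421, 0.118, 0.016]]
cup [[0.772, 0.041, 0.0]] [[0.769, 0.045, 0.0]] oil [[0.764, -0.111, 0.0]] [[0.765, -0.115, 0.0]]
stop top [[0.587, 0.127, 0.088], [0.597, 0.183, 0.088]] [[0.591, 0.182, 0.088], [0.574, 0.141, 0.088]]
scene 190 (497, 302, 63, 118) [[559, 302], [497, 419], [559, 419]]
scene 190 (274, 268, 27, 20) [[274, 276], [283, 287], [300, 279], [294, 269], [280, 268]]
scene 190 (327, 258, 25, 17) [[327, 264], [336, 274], [351, 269], [339, 258]]
scene 190 (111, 226, 167, 111) [[277, 238], [262, 232], [258, 238], [264, 242], [250, 253], [212, 
[... 662 characters left out ...]
5], [260, 218], [218, 203]]
scene 190 (253, 179, 45, 20) [[253, 179], [296, 198], [297, 194]]
side 190 (270, 261, 99, 48) [[270, 274], [347, 308], [359, 292], [368, 292], [283, 261]]
side 190 (148, 254, 74, 47) [[148, 260], [196, 287], [197, 294], [208, 300], [209, 288], [221, 288], [162, 254]]
side 190 (255, 235, 29, 26) [[283, 236], [276, 235], [255, 254], [266, 259]]
side 190 (214, 178, 32, 46) [[224, 178], [214, 185], [221, 218], [237, 222], [243, 217], [245, 183]]
side 190 (261, 157, 19, 34) [[266, 157], [261, 164], [263, 187], [274, 190], [279, 161]]
side 190 (295, 147, 92, 102) [[338, 147], [318, 190], [309, 195], [295, 233], [363, 248], [386, 175], [377, 168], [385, 166], [386, 158]]
```

View pics/wrist0.png

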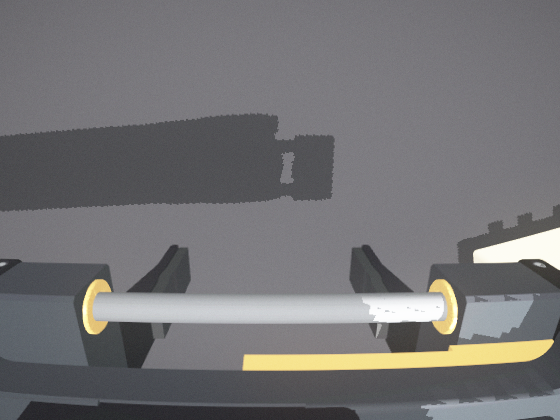

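The wrist view shows only the gripper and the bench. Rough valve positions are (0.595,-0.264), (0.574,-0.151) and (0.554,-0.039), with yaw about 10°. I'll move over them for an overhead look.

Call:
drive_tool --pt "0.3 -0.3 0 0 0 0 -1" --pt "0.65 -0.6 0 0 0 0 -1" --pt "0.92 -0.86 0 0 0 0 -1"

```text
time_s: 0.52
tool_pos: [0.226, -0.5237, 0.2223]
orientation: [-0.0, 0.993, 0.122, 0.0]
ft_force: [0.4, 0.2, 0.2]
width: 1.002
finger_force: 0.0
```

Call:
drive_tool --pt "0.4 -0.4 0 0 0 0 -1" --pt "0.8 -0.75 0 0 0 0 -1" --pt "0.92 -0.86 0 0 0 0 -1"

```text
time_s: 0.9
tool_pos: [0.2957, -0.4168, 0.2226]
orientation: [-0.0, 0.992, 0.123, 0.0]
ft_force: [-1.7, -1.0, 0.1]
width: 1.0
finger_force: 0.0
```

Call:
drive_tool --pt "0.4 -0.4 0 0 0 0 -1" --pt "0.8 -0.75 0 0 0 0 -1" --pt "0.92 -0.86 0 0 0 0 -1"

```text
time_s: 1.27
tool_pos: [0.3637, -0.3119, 0.2226]
orientation: [-0.0, 0.992, 0.123, 0.0]
ft_force: [-0.2, -1.1, -0.1]
width: 1.0
finger_force: 0.0
```

Call:
drive_tool --pt "0.4 -0.4 0 0 0 0 -1" --pt "0.8 -0.75 0 0 0 0 -1" --pt "0.92 -0.86 0 0 0 0 -1"

```text
time_s: 1.65
tool_pos: [0.432, -0.2068, 0.2226]
orientation: [-0.0, 0.992, 0.122, 0.0]
ft_force: [-0.5, 0.4, -0.6]
width: 1.001
finger_force: 0.0
```

Call:
drive_tool --pt "0.4 -0.4 0 0 0 0 -1" --pt "0.8 -0.75 0 0 0 0.045 -1" --pt "0.92 -0.86 0 0 0 0.045 -1" --pt "0.92 -0.86 0 0 0 0.045 -1"

```text
time_s: 2.15
tool_pos: [0.4994, -0.1037, 0.2222]
orientation: [-0.0, 0.996, 0.088, -0.0]
ft_force: [-1.0, -0.9, -0.3]
width: 1.003
finger_force: 0.0
```

```bash
cat > snap.py <<'E'
import sys
from h import *
n=sys.argv[1];s=env.sense();T=tool(s);c=env.capture('wrist');c['T']=T@np.array(c['mount'])
cv2.imwrite(f'pics/{n}.png',c['pixels']);np.save(n+'.npy',c,allow_pickle=True)
print(s['time_s'],T.round(4).tolist(),s['joint_pos'].round(2),s['ft_force'],s['moment'])
E
python3 snap.py w1
```

```text
2.15 [[0.9845, 0.1752, -0.0008, 0.4994], [0.1752, -0.9845, 0.0, -0.1037], [-0.0008, -0.0002, -1.0, 0.2222], [0.0, 0.0, 0.0, 1.0]] [ 0.59  0.08 -0.49  1.78  0.04  1.29 -1.31] [-1.01268206 -0.9432172  -0.27703514] [-0.0245209   0.01935201 -0.00685384]
```

View pics/w1.png

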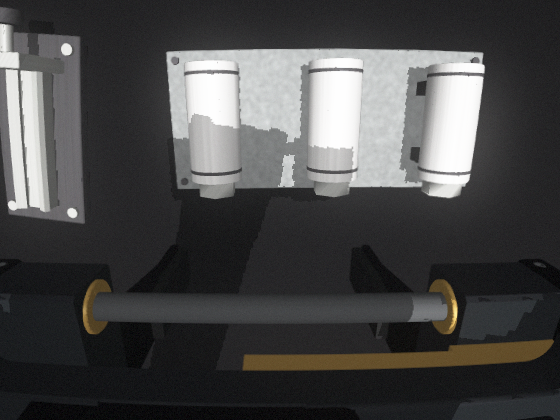

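This is a clear overhead view: tray corners at (167,52), (483,53) and (178,189), V-block base edge from (80,36) to (84,222), screws at (66,49), (72,212) and (12,205).

Run:
```python
from h import *
c=np.load('w1.npy',allow_pickle=True).item();T=c['T']
f=lambda a:a.round(4).tolist()
ang=lambda a,b:np.degrees(np.arctan2(*(b-a)[[1,0]])).round(2)
t=onz(c,[(167,52),(483,53),(178,189),(175,61),(475,61),(184,181)],.01,T);print('tray',f(t),ang(t[1],t[0])-90,ang(t[2],t[0]),ang(t[4],t[3])-90,np.linalg.norm(t[0]-t[1]),np.linalg.norm(t[0]-t[2]))
v=onz(c,[(80,36),(84,222),(66,49),(72,212),(12,205)],.016,T);print('vb',f(v),ang(v[1],v[0]),ang(v[3],v[2]),ang(v[3],v[4])-90,np.linalg.norm(v[0]-v[1]))
# valve ends: silhouettes at z=.055
for n,p in(('L',[(185,62),(240,62),(190,181),(241,181)]),('M',[(308,60),(363,60),(307,181),(359,181)]),('R',[(427,67),(485,68),(418,181),(470,183)])):
    q=onz(c,p,.055,T);print(n,f(q.mean(0)),ang(q[2:].mean(0),q[:2].mean(0)),np.linalg.norm(q[0]-q[1]))
cv2.imwrite('pics/w1c.png',cv2.resize(c['pixels'][0:240,0:130],None,fx=2.5,fy=2.5,interpolation=cv2.INTER_CUBIC))
```

```text
tray [[0.6147, 0.0256, 0.01], [0.6774, -0.3062, 0.01], [0.4687, -0.0016, 0.01], [0.6071, 0.0162, 0.01], [0.6674, -0.2997, 0.01], [0.4794, -0.0076, 0.01]] 10.700000000000003 10.57 10.819999999999993 0.33763568812723593 0.1485277019890048
vb [[0.6169, 0.1175, 0.016], [0.4098, 0.1068, 0.016], [0.602, 0.1323, 0.016], [0.4199, 0.1219, 0.016], [0.415, 0.1996, 0.016]] 2.96 3.29 3.5999999999999943 0.2074549507329445
L [0.553, -0.0402, 0.055] 9.12 0.05112427247932869
M [0.5743, -0.1546, 0.055] 11.73 0.05112430015634978
R [0.5927, -0.2694, 0.055] 11.71 0.0581742266283968
```

Call:
drive_tool --pt "0.35 0.3 0.2 0 0 -0.007 -1" --pt "0.645 0.632 0.5 0 0 -0.007 -1" --pt "0.645 0.632 0.9 0 0 -0.007 -1" --pt "0.645 0.632 0.9 0 0 -0.007 -1"

```text
time_s: 2.7
tool_pos: [0.5707, -0.1562, 0.1293]
orientation: [-0.001, 0.996, 0.091, -0.003]
ft_force: [-0.6, -0.3, -0.3]
width: 1.0
finger_force: 0.0
```

```bash
python3 snap.py w2
```

```text
2.7 [[0.9833, 0.1818, -0.0068, 0.5707], [0.1818, -0.9833, 0.0011, -0.1562], [-0.0065, -0.0023, -1.0, 0.1293], [0.0, 0.0, 0.0, 1.0]] [ 0.57  0.33 -0.46  1.7   0.16  1.16 -1.32] [-0.6121688  -0.29432843 -0.3175284 ] [0.03671109 0.07147092 0.02257162]
```

View pics/w2.png

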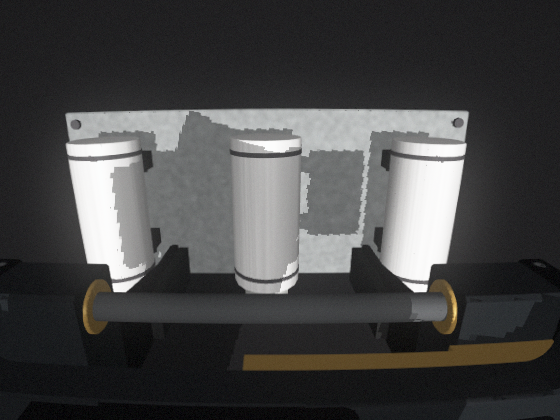

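The valve is centred between the fingers (valve at col 267, fingers at col 270). I'll descend and grasp it.

Run:
```python
from h import *
c=np.load('w2.npy',allow_pickle=True).item();T=c['T']
print(onz(c,[(267,156),(267,288)],.08,T).round(4).tolist(),onz(c,[(267,137)],.08,T),env.sense()['tool_pos'],onz(c,[(67,113),(467,111)],.01,T))
```

```text
[[0.6201, -0.1462, 0.08], [0.5262, -0.1633, 0.08]] [[ 0.63183495 -0.14404845  0.08      ]] [ 0.5722614  -0.15569774  0.13190391] [[ 0.61553536  0.02508209  0.01      ]
 [ 0.67810803 -0.30472955  0.01      ]]
```

Call:
drive_tool --pt "0 0 0.4 0 0 0 -1" --pt "0 0 0.8 0 0 0 -1" --pt "0 0 0.97 0 0 0 -1" --pt "0 0 0.97 0 0 0 -1"

```text
time_s: 3.25
tool_pos: [0.574, -0.1544, 0.0364]
orientation: [0.0, 0.996, 0.093, 0.0]
ft_force: [1.3, 1.0, 0.4]
width: 1.002
finger_force: 0.0
```

Call:
drive_tool --pt "0 0 0 0 0 0 1" --pt "0 0 0 0 0 0 1" --pt "0 0 0 0 0 0 1" --pt "0 0 0 0 0 0 1" --pt "0 0 0 0 0 0 1" --pt "0 0 0 0 0 0 1" --newtons 45

```text
time_s: 4.0
tool_pos: [0.5739, -0.1527, 0.0357]
orientation: [-0.001, 0.996, 0.093, -0.0]
ft_force: [-2.9, 5.3, 5.7]
width: 0.565
finger_force: 45.0
```

Call:
drive_tool --pt "0 0 -0.2 0 0 0 1" --pt "0 0 -0.45 0 0 0 1" --pt "0 0 -0.7 0 0 0 1" --pt "0 0 -0.7 0 0 0 1"

```text
time_s: 4.5
tool_pos: [0.5753, -0.1548, 0.108]
orientation: [0.001, 0.996, 0.092, 0.002]
ft_force: [0.7, 0.0, -4.8]
width: 0.569
finger_force: 45.0
```

```bash
cat > rd.py <<'E'
from h import *
a=[]
for i in range(1):
    s=env.sense();print(s['time_s'],s['tool_pos'].round(4),s['ft_force'].round(2),s['moment'].round(3),s['width'],s['finger_force'])
E
python3 rd.py
```

```text
4.5 [ 0.5753 -0.1548  0.108 ] [ 0.66  0.02 -4.79] [ 0.031 -0.053  0.029] 0.5688464188335174 44.99974595848471
```

Call:
drive_tool --pt "0.2 0 0 0 0 0 1" --pt "0.2 0 0 0 0 0 1" --pt "-0.2 0 0 0 0 0 1" --pt "-0.2 0 0 0 0 0 1" --pt "0.2 0 0 0 0 0 1" --pt "0.2 0 0 0 0 0 1" --pt "-0.4 0 0 0 0 0 1" --pt "-0.4 0 0 0 0 0 1" --pt "0 0 0 0 0 0 1" --pt "0 0 0 0 0 0 1" --pt "0 0 0 0 0 0 1" --pt "0 0 0 0 0 0 1"

```text
time_s: 6.0
tool_pos: [0.5732, -0.1543, 0.1053]
orientation: [0.0, 0.996, 0.092, -0.0]
ft_force: [1.1, -0.7, -5.5]
width: 0.568
finger_force: 45.0
```

```bash
cat > avg.py <<'E'
from h import *
a=[]
for i in range(6):
    s=env.sense();t=tool(s)[:3,:3].T;a.append(np.r_[t@s['ft_force'],t@s['moment']]);env.capture('wrist')
a=np.array(a);print(s['time_s'],s['tool_pos'].round(4),'tool-frame mean',a.mean(0).round(3),'sd',a.std(0).round(3),s['finger_force'])
E
python3 avg.py
```

```text
6.25 [ 0.5737 -0.1541  0.1057] tool-frame mean [-0.011 -0.23   5.01   0.024  0.036  0.011] sd [0.69  0.559 0.447 0.032 0.034 0.029] 44.99965853523463
```

Call:
drive_tool --pt "-0.2 0 0 0 0 0 1" --pt "-0.2 0 0 0 0 0 1" --pt "0.2 0 0 0 0 0 1" --pt "0.2 0 0 0 0 0 1" --pt "-0.2 0 0 0 0 0 1" --pt "-0.2 0 0 0 0 0 1" --pt "0.4 0 0 0 0 0 1" --pt "0.4 0 0 0 0 0 1" --pt "0 0 0 0 0 0 1" --pt "0 0 0 0 0 0 1" --pt "0 0 0 0 0 0 1" --pt "0 0 0 0 0 0 1"

```text
time_s: 7.8
tool_pos: [0.5747, -0.1537, 0.1059]
orientation: [-0.0, 0.996, 0.093, 0.0]
ft_force: [0.3, 0.3, -5.5]
width: 0.571
finger_force: 45.0
```

```bash
python3 avg.py
```

```text
8.05 [ 0.5742 -0.1538  0.1055] tool-frame mean [ 0.27  -0.333  4.956  0.008 -0.009  0.016] sd [0.261 0.346 0.457 0.028 0.03  0.026] 44.99967331532389
```

Call:
drive_tool --pt "0 0 0 0 0.09 0 1" --pt "0 0 0 0 0.09 0 1" --pt "0 0 0 0 0.09 0 1" --pt "0 0 0 0 0.09 0 1" --pt "0 0 0 0 0.09 0 1" --pt "0 0 0 0 0.05 0 1" --pt "0 0 0 0 0.02 0 1" --pt "0 0 0 0 0.01 0 1" --pt "0 0 0 0 0.01 0 1"

```text
time_s: 9.22
tool_pos: [0.5742, -0.1536, 0.1053]
orientation: [-0.001, 0.996, 0.093, 0.008]
ft_force: [-0.4, -0.3, -4.8]
width: 0.565
finger_force: 45.0
```

```bash
sed -i 's/range(6)/range(10)/' avg.py; python3 avg.py
```

```text
9.675 [ 0.5738 -0.1541  0.1057] tool-frame mean [-0.321 -0.274  5.183  0.007 -0.023 -0.008] sd [0.363 0.46  0.346 0.023 0.027 0.029] 44.99973303638399
```

Call:
drive_tool --pt "0 0 0 0 -0.1 0 1" --pt "0 0 0 0 -0.1 0 1" --pt "0 0 0 0 -0.1 0 1" --pt "0 0 0 0 -0.1 0 1" --pt "0 0 0 0 -0.1 0 1" --pt "0 0 0 0 -0.06 0 1" --pt "0 0 0 0 -0.03 0 1" --pt "0 0 0 0 -0.02 0 1" --pt "0 0 0 0 -0.02 0 1"

```text
time_s: 10.85
tool_pos: [0.5737, -0.1543, 0.1059]
orientation: [0.001, 0.996, 0.092, -0.008]
ft_force: [-0.1, 0.6, -5.2]
width: 0.572
finger_force: 45.0
```

```bash
python3 avg.py
```

```text
11.3 [ 0.574  -0.1538  0.1054] tool-frame mean [ 2.470e-01  1.340e-01  5.115e+00 -3.000e-03  5.300e-02 -6.000e-03] sd [0.569 0.323 0.633 0.036 0.042 0.028] 44.99976842198521
```

Call:
drive_tool --pt "0 0 0 0 0.01 0 1" --pt "0 0 0 0 0.01 0 1" --pt "0 0 0 0 0.01 0 1"

```text
time_s: 11.72
tool_pos: [0.5739, -0.154, 0.1057]
orientation: [0.0, 0.996, 0.093, 0.0]
ft_force: [-0.6, 0.7, -4.8]
width: 0.567
finger_force: 45.0
```

```bash
python3 avg.py
```

```text
12.175 [ 0.5739 -0.1539  0.1056] tool-frame mean [-2.500e-02 -1.100e-02  5.088e+00  4.000e-03  2.100e-02  4.000e-03] sd [0.607 0.563 0.494 0.028 0.024 0.042] 44.99970002565533
```

Call:
drive_tool --pt "0 0 0 0 0.1 0 1" --pt "0 0 0 0 0.1 0 1" --pt "0 0 0 0 0.1 0 1" --pt "0 0 0 0 0.1 0 1" --pt "0 0 0 0 0.06 0 1" --pt "0 0 0 0 0.03 0 1" --pt "0 0 0 0 0.01 0 1" --pt "0 0 0 0 0 0 1" --pt "0 0 0 0 0 0 1" --pt "0 0 0 0 0 0 1"

```text
time_s: 13.48
tool_pos: [0.5738, -0.1541, 0.1055]
orientation: [-0.0, 0.996, 0.093, 0.0]
ft_force: [-0.2, 0.7, -5.7]
width: 0.569
finger_force: 45.0
```

```bash
python3 avg.py
```

```text
13.925 [ 0.5739 -0.154   0.1056] tool-frame mean [-5.400e-02 -9.400e-02  5.091e+00  6.000e-03 -1.000e-02 -3.000e-03] sd [0.402 0.519 0.299 0.025 0.028 0.025] 44.9996408354491
```

The moments don't change with stroke or tilt as a loose ball's would, so this valve is sound. I'll lay it back and go to the left one.

Call:
drive_tool --pt "0 0 0.3 0 0 0 1" --pt "0 0 0.55 0 0 0 1" --pt "0 0 0.66 0 0 0 1" --pt "0 0 0.7 0 0 0 1" --pt "0 0 0.7 0 0 0 1" --pt "0 0 0.7 0 0 0 -1" --pt "0 0 0.7 0 0 0 -1" --pt "0 0 0.7 0 0 0 -1" --pt "0 0 0.7 0 0 0 -1"

```text
time_s: 15.1
tool_pos: [0.5742, -0.154, 0.0358]
orientation: [0.0, 0.996, 0.093, 0.0]
ft_force: [0.4, -0.6, 0.2]
width: 0.929
finger_force: 0.0
```

Call:
drive_tool --pt "0 0 -0.3 0 0 0 -1" --pt "0 0 -0.7 0 0 0 -1" --pt "0 -0.3 -0.9 0 0 0 -1" --pt "0 -0.7 -0.9 0 0 0 -1" --pt "0 -1 -0.9 0 0 0 -1"

```text
time_s: 15.72
tool_pos: [0.5554, -0.054, 0.1261]
orientation: [0.0, 0.996, 0.093, 0.0]
ft_force: [0.1, 0.7, -0.5]
width: 0.998
finger_force: 0.0
```

Call:
drive_tool --pt "0 -0.15 0 0 0 0 -1" --pt "0 -0.15 0 0 0 0 -1" --pt "0 -0.15 0 0 0 0 -1"

```text
time_s: 16.1
tool_pos: [0.5529, -0.0425, 0.1254]
orientation: [0.0, 0.996, 0.092, -0.0]
ft_force: [-0.3, -0.0, -0.3]
width: 0.999
finger_force: 0.0
```

```bash
python3 snap.py w3
```

```text
16.1 [[0.9831, 0.1831, -0.0001, 0.5529], [0.1831, -0.9831, -0.0005, -0.0425], [-0.0002, 0.0004, -1.0, 0.1254], [0.0, 0.0, 0.0, 1.0]] [ 0.49  0.26 -0.56  1.8   0.16  1.13 -1.52] [-0.28914235 -0.03024601 -0.27709519] [-0.03827428 -0.03311021 -0.02902548]
```

View pics/w3.png

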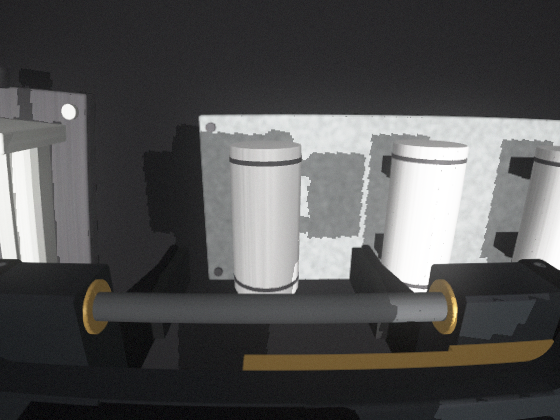

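The left valve sits centred between the fingers (cols 231–302). I'll grasp it, lift and shake.

Call:
drive_tool --pt "0 0 0.4 0 0 0 -1" --pt "0 0 0.8 0 0 0 -1" --pt "0 0 0.9 0 0 0 -1" --pt "0 0 0.9 0 0 0 1" --pt "0 0 0.9 0 0 0 1" --pt "0 0 0.9 0 0 0 1" --pt "0 0 0.9 0 0 0 1" --pt "0 0 0.9 0 0 0 1" --newtons 45

```text
time_s: 17.15
tool_pos: [0.5529, -0.0396, 0.0362]
orientation: [-0.001, 0.996, 0.093, 0.0]
ft_force: [-1.4, 4.2, 5.6]
width: 0.57
finger_force: 45.0
```

Call:
drive_tool --pt "0 0 -0.2 0 0 0 1" --pt "0 0 -0.45 0 0 0 1" --pt "0 0 -0.7 0 0 0 1" --pt "0 0 -0.7 0 0 0 1"

```text
time_s: 17.65
tool_pos: [0.554, -0.0413, 0.1079]
orientation: [0.001, 0.996, 0.093, 0.002]
ft_force: [0.1, -0.2, -5.4]
width: 0.566
finger_force: 45.0
```

Call:
drive_tool --pt "0.2 0 0 0 0 0 1" --pt "0.2 0 0 0 0 0 1" --pt "-0.2 0 0 0 0 0 1" --pt "-0.2 0 0 0 0 0 1" --pt "0.2 0 0 0 0 0 1" --pt "0.2 0 0 0 0 0 1" --pt "-0.4 0 0 0 0 0 1" --pt "-0.4 0 0 0 0 0 1" --pt "0 0 0 0 0 0 1" --pt "0 0 0 0 0 0 1" --pt "0 0 0 0 0 0 1" --pt "0 0 0 0 0 0 1"

```text
time_s: 19.15
tool_pos: [0.552, -0.0412, 0.1054]
orientation: [0.0, 0.996, 0.093, -0.0]
ft_force: [-0.5, -0.3, -5.2]
width: 0.564
finger_force: 45.0
```

```bash
python3 avg.py
```

```text
19.6 [ 0.5526 -0.0409  0.1056] tool-frame mean [ 9.300e-02 -1.500e-01  4.993e+00 -2.000e-03  6.000e-03 -4.000e-03] sd [0.507 0.403 0.416 0.036 0.015 0.023] 44.99978084117174
```

Call:
drive_tool --pt "-0.2 0 0 0 0 0 1" --pt "-0.2 0 0 0 0 0 1" --pt "0.2 0 0 0 0 0 1" --pt "0.2 0 0 0 0 0 1" --pt "-0.2 0 0 0 0 0 1" --pt "-0.2 0 0 0 0 0 1" --pt "0.4 0 0 0 0 0 1" --pt "0.4 0 0 0 0 0 1" --pt "0 0 0 0 0 0 1" --pt "0 0 0 0 0 0 1" --pt "0 0 0 0 0 0 1" --pt "0 0 0 0 0 0 1"

```text
time_s: 21.15
tool_pos: [0.5535, -0.0407, 0.1059]
orientation: [-0.0, 0.996, 0.093, 0.001]
ft_force: [-1.0, 1.2, -4.8]
width: 0.572
finger_force: 45.0
```

```bash
python3 avg.py
```

```text
21.6 [ 0.5528 -0.0409  0.1056] tool-frame mean [-0.168 -0.387  4.87  -0.016  0.021 -0.007] sd [0.507 0.507 0.664 0.023 0.019 0.037] 44.99980048276484
```

Call:
drive_tool --pt "0 0 0 0 0.1 0 1" --pt "0 0 0 0 0.1 0 1" --pt "0 0 0 0 0.1 0 1" --pt "0 0 0 0 0.1 0 1" --pt "0 0 0 0 0.06 0 1" --pt "0 0 0 0 0.03 0 1" --pt "0 0 0 0 0.01 0 1" --pt "0 0 0 0 0 0 1" --pt "0 0 0 0 0 0 1"

```text
time_s: 22.78
tool_pos: [0.5529, -0.0406, 0.1054]
orientation: [-0.0, 0.996, 0.093, -0.0]
ft_force: [-0.4, 0.5, -4.8]
width: 0.567
finger_force: 45.0
```

```bash
python3 avg.py
```

```text
23.225 [ 0.5526 -0.041   0.1057] tool-frame mean [ 1.640e-01 -1.700e-02  4.905e+00 -7.000e-03  4.000e-03 -9.000e-03] sd [0.417 0.441 0.497 0.023 0.021 0.032] 44.99995617661625
```

Call:
drive_tool --pt "0 0 0 0 -0.1 0 1" --pt "0 0 0 0 -0.1 0 1" --pt "0 0 0 0 -0.1 0 1" --pt "0 0 0 0 -0.1 0 1" --pt "0 0 0 0 -0.06 0 1" --pt "0 0 0 0 -0.03 0 1" --pt "0 0 0 0 -0.01 0 1" --pt "0 0 0 0 0 0 1" --pt "0 0 0 0 0 0 1"

```text
time_s: 24.4
tool_pos: [0.5526, -0.0411, 0.1058]
orientation: [0.0, 0.996, 0.093, 0.0]
ft_force: [-0.4, -0.9, -5.8]
width: 0.571
finger_force: 45.0
```

```bash
python3 avg.py
```

```text
24.85 [ 0.5528 -0.0408  0.1055] tool-frame mean [ 1.170e-01  7.700e-02  5.059e+00 -2.000e-03  8.000e-03 -5.000e-03] sd [0.487 0.511 0.666 0.035 0.039 0.015] 44.99982519540936
```

The left valve shows no change at all, so it is sound. I'll lay it back and go to the right one.

Call:
drive_tool --pt "0 0 0.3 0 0 0 1" --pt "0 0 0.55 0 0 0 1" --pt "0 0 0.66 0 0 0 1" --pt "0 0 0.7 0 0 0 1" --pt "0 0 0.7 0 0 0 1" --pt "0 0 0.7 0 0 0 -1" --pt "0 0 0.7 0 0 0 -1" --pt "0 0 0.7 0 0 0 -1" --pt "0 0 0.7 0 0 0 -1"

```text
time_s: 26.02
tool_pos: [0.5529, -0.0411, 0.0357]
orientation: [0.0, 0.996, 0.093, 0.0]
ft_force: [-0.1, -0.1, 0.4]
width: 0.932
finger_force: 0.0
```

Call:
drive_tool --pt "0 0 -0.3 0 0 0 -1" --pt "0 0 -0.7 0 0 0 -1" --pt "0 0.3 -0.9 0 0 0 -1" --pt "0 0.7 -0.9 0 0 0 -1" --pt "0 1 -0.9 0 0 0 -1"

```text
time_s: 26.65
tool_pos: [0.5714, -0.1413, 0.126]
orientation: [0.0, 0.996, 0.092, 0.0]
ft_force: [0.3, 0.5, -0.8]
width: 0.998
finger_force: 0.0
```

Call:
drive_tool --pt "0 0.5 0 0 0 0 -1" --pt "0 1 0 0 0 0 -1"

```text
time_s: 26.9
tool_pos: [0.5899, -0.2389, 0.1257]
orientation: [0.0, 0.996, 0.093, 0.0]
ft_force: [0.1, 0.2, -0.5]
width: 0.999
finger_force: 0.0
```

Call:
drive_tool --pt "0 0.3 0 0 0 0 -1" --pt "0 0.3 0 0 0 0 -1" --pt "0 0.3 0 0 0 0 -1"

```text
time_s: 27.28
tool_pos: [0.5952, -0.2659, 0.1254]
orientation: [-0.0, 0.996, 0.093, -0.0]
ft_force: [0.3, 0.4, -0.4]
width: 1.001
finger_force: 0.0
```

```bash
python3 snap.py w4
python3 - <<'E'
from h import *
c=np.load('w4.npy',allow_pickle=True).item();g=cv2.cvtColor(c['pixels'],cv2.COLOR_BGR2GRAY)
for r in(180,220): 
    q=np.where(g[r,190:350]>0)[0]; print(r,[int(v) for v in g[r,200:340:4]])
print([int(v) for v in g[130:300:4,267]])
E
```

```text
27.275 [[0.9827, 0.1854, -0.0002, 0.5952], [0.1854, -0.9827, 0.0009, -0.2659], [0.0, -0.0009, -1.0, 0.1254], [0.0, 0.0, 0.0, 1.0]] [ 0.72  0.45 -0.49  1.55  0.22  1.19 -1.19] [ 0.32247705  0.40396312 -0.42855711] [-0.01941679 -0.01221112 -0.01757314]
180 [156, 156, 149, 153, 164, 161, 167, 166, 162, 183, 199, 215, 220, 227, 230, 231, 234, 234, 238, 235, 235, 229, 223, 221, 210, 206, 170, 246, 167, 166, 170, 164, 163, 161, 59]
220 [152, 155, 154, 152, 158, 166, 161, 156, 152, 171, 201, 211, 218, 227, 228, 233, 231, 231, 235, 233, 231, 225, 219, 215, 207, 200, 166, 161, 165, 159, 157, 161, 161, 53, 53]
[244, 240, 190, 176, 179, 186, 255, 234, 235, 114, 234, 233, 233, 233, 233, 232, 232, 233, 233, 232, 233, 231, 231, 231, 230, 232, 230, 231, 230, 230, 229, 231, 229, 229, 229, 228, 229, 229, 230, 229, 132, 77, 88]
```

Call:
drive_tool --pt "0 0 0.4 0 0 0 -1" --pt "0 0 0.8 0 0 0 -1" --pt "0 0 0.9 0 0 0 -1" --pt "0 0 0.9 0 0 0 1" --pt "0 0 0.9 0 0 0 1" --pt "0 0 0.9 0 0 0 1" --pt "0 0 0.9 0 0 0 1" --pt "0 0 0.9 0 0 0 1" --newtons 45

```text
time_s: 28.32
tool_pos: [0.5953, -0.2657, 0.0361]
orientation: [-0.001, 0.996, 0.093, 0.0]
ft_force: [-2.9, 3.9, 6.0]
width: 0.571
finger_force: 45.0
```

Call:
drive_tool --pt "0 0 -0.2 0 0 0 1" --pt "0 0 -0.45 0 0 0 1" --pt "0 0 -0.7 0 0 0 1" --pt "0 0 -0.7 0 0 0 1"

```text
time_s: 28.82
tool_pos: [0.5965, -0.2678, 0.1083]
orientation: [0.001, 0.996, 0.093, 0.002]
ft_force: [0.2, -0.2, -5.6]
width: 0.568
finger_force: 45.0
```

Call:
drive_tool --pt "0.2 0 0 0 0 0 1" --pt "0.2 0 0 0 0 0 1" --pt "-0.2 0 0 0 0 0 1" --pt "-0.2 0 0 0 0 0 1" --pt "0.2 0 0 0 0 0 1" --pt "0.2 0 0 0 0 0 1" --pt "-0.4 0 0 0 0 0 1" --pt "-0.4 0 0 0 0 0 1" --pt "0 0 0 0 0 0 1" --pt "0 0 0 0 0 0 1" --pt "0 0 0 0 0 0 1" --pt "0 0 0 0 0 0 1"

```text
time_s: 30.32
tool_pos: [0.5944, -0.2675, 0.1053]
orientation: [0.0, 0.996, 0.092, -0.0]
ft_force: [0.4, -0.1, -4.8]
width: 0.571
finger_force: 45.0
```

```bash
python3 avg.py
```

```text
30.775 [ 0.5951 -0.267   0.1056] tool-frame mean [-1.370e-01 -1.860e-01  5.163e+00 -5.000e-03 -3.200e-02  5.000e-03] sd [0.587 0.367 0.544 0.037 0.041 0.03 ] 44.99852009816095
```

Call:
drive_tool --pt "-0.2 0 0 0 0 0 1" --pt "-0.2 0 0 0 0 0 1" --pt "0.2 0 0 0 0 0 1" --pt "0.2 0 0 0 0 0 1" --pt "-0.2 0 0 0 0 0 1" --pt "-0.2 0 0 0 0 0 1" --pt "0.4 0 0 0 0 0 1" --pt "0.4 0 0 0 0 0 1" --pt "0 0 0 0 0 0 1" --pt "0 0 0 0 0 0 1" --pt "0 0 0 0 0 0 1" --pt "0 0 0 0 0 0 1"

```text
time_s: 32.33
tool_pos: [0.596, -0.2665, 0.1059]
orientation: [-0.0, 0.996, 0.093, 0.0]
ft_force: [1.4, 0.2, -5.9]
width: 0.568
finger_force: 45.0
```

```bash
python3 avg.py
```

```text
32.775 [ 0.5952 -0.2669  0.1056] tool-frame mean [ 2.130e-01 -2.100e-02  5.129e+00  3.000e-02  3.800e-02  1.000e-03] sd [0.548 0.565 0.389 0.029 0.021 0.017] 44.998469192069024
```

Call:
drive_tool --pt "0 0 0 0 0.1 0 1" --pt "0 0 0 0 0.1 0 1" --pt "0 0 0 0 0.1 0 1" --pt "0 0 0 0 0.1 0 1" --pt "0 0 0 0 0.06 0 1" --pt "0 0 0 0 0.03 0 1" --pt "0 0 0 0 0.01 0 1" --pt "0 0 0 0 0 0 1" --pt "0 0 0 0 0 0 1"

```text
time_s: 33.95
tool_pos: [0.5955, -0.2666, 0.1054]
orientation: [-0.0, 0.996, 0.093, -0.0]
ft_force: [-0.1, 0.9, -4.9]
width: 0.567
finger_force: 45.0
```

```bash
python3 avg.py
```

```text
34.4 [ 0.5951 -0.2671  0.1056] tool-frame mean [-9.900e-02  9.200e-02  5.374e+00 -4.000e-03  5.400e-02  1.000e-03] sd [0.527 0.835 0.417 0.037 0.021 0.028] 44.998540710657835
```

Call:
drive_tool --pt "0 0 0 0 -0.1 0 1" --pt "0 0 0 0 -0.1 0 1" --pt "0 0 0 0 -0.1 0 1" --pt "0 0 0 0 -0.1 0 1" --pt "0 0 0 0 -0.06 0 1" --pt "0 0 0 0 -0.03 0 1" --pt "0 0 0 0 -0.01 0 1" --pt "0 0 0 0 0 0 1" --pt "0 0 0 0 0 0 1"

```text
time_s: 35.58
tool_pos: [0.5949, -0.2673, 0.1058]
orientation: [0.0, 0.996, 0.092, 0.0]
ft_force: [0.5, -0.2, -5.8]
width: 0.569
finger_force: 45.0
```

```bash
python3 avg.py
```

```text
36.025 [ 0.5953 -0.2668  0.1054] tool-frame mean [ 5.70e-02  2.60e-02  5.52e+00 -2.00e-03 -3.60e-02 -7.00e-03] sd [0.333 0.532 0.484 0.036 0.033 0.026] 44.9984756950289
```

The moment swings by 0.09 N·m with stroke and with tilt, exactly what a 0.16 kg ball moving 56 mm predicts. The right valve is the faulty one. I'll carry it towards the V-block, stopping for a view on the way.

Call:
drive_tool --pt "0 0 -0.4 0 0 0 1" --pt "0 -0.3 -0.7 0 0 0 1" --pt "-0.1 -0.6 -0.95 0 0 0.04 1" --pt "-0.18 -0.87 -0.95 0 0 0.087 1"

```text
time_s: 36.58
tool_pos: [0.5624, -0.1837, 0.2031]
orientation: [0.001, 1.0, 0.027, 0.002]
ft_force: [0.7, -1.1, -5.1]
width: 0.569
finger_force: 45.0
```

Call:
drive_tool --pt "-0.14 -0.4 0 0 0 0 1" --pt "-0.29 -0.85 0 0 0 0 1"

```text
time_s: 36.83
tool_pos: [0.5272, -0.1006, 0.2007]
orientation: [0.0, 1.0, 0.027, 0.0]
ft_force: [0.8, 0.7, -4.1]
width: 0.565
finger_force: 45.0
```

Call:
drive_tool --pt "-0.14 -0.4 0 0 0 0 1" --pt "-0.29 -0.85 0 0 0 0 1"

```text
time_s: 37.08
tool_pos: [0.4936, -0.017, 0.2008]
orientation: [0.0, 1.0, 0.028, 0.0]
ft_force: [1.1, 1.2, -5.5]
width: 0.566
finger_force: 45.0
```

Call:
drive_tool --pt "-0.14 -0.4 0 0 0 0 1" --pt "-0.29 -0.85 0 0 0 0 1" --pt "-0.29 -0.85 0 0 0 0 1" --pt "-0.29 -0.85 0 0 0 0 1"

```text
time_s: 37.58
tool_pos: [0.4606, 0.0648, 0.2008]
orientation: [0.0, 1.0, 0.028, 0.0]
ft_force: [-1.8, -0.5, -5.8]
width: 0.566
finger_force: 45.0
```

```bash
python3 snap.py w5; python3 rd.py
```

```text
37.575 [[0.9984, 0.0558, 0.0007, 0.4606], [0.0558, -0.9984, -0.0007, 0.0648], [0.0006, 0.0008, -1.0, 0.2008], [0.0, 0.0, 0.0, 1.0]] [ 0.52  0.   -0.74  1.89  0.    1.24 -1.74] [-1.84726708 -0.47160402 -5.829516  ] [-0.05648089 -0.02878134  0.00382054]
37.625 [0.4607 0.0643 0.2007] [-0.38 -0.48 -5.67] [-0.017  0.005  0.032] 0.5696175286305055 44.99844582751393
```

View pics/w5.png

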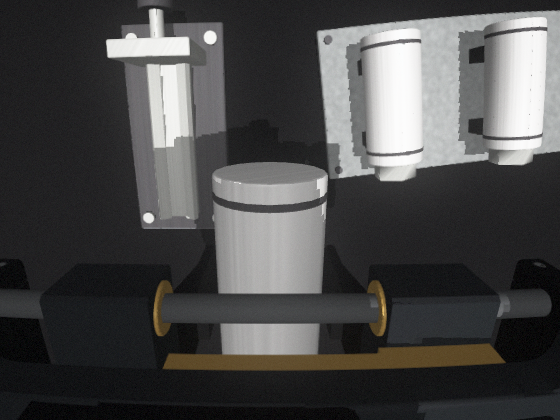

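The V-block is at cols 108–225 and rows 25–228. Its screws are at (131,38), (210,37) and (149,217), and the stop's top spans cols 107–190. I'll enlarge it to pick the edges.

Run:
```python
from h import *
c=np.load('w5.npy',allow_pickle=True).item();T=c['T']
g=cv2.cvtColor(c['pixels'],cv2.COLOR_BGR2GRAY)
cr=cv2.resize(c['pixels'][15:235,90:240],None,fx=2.7,fy=2.7,interpolation=cv2.INTER_CUBIC);cv2.imwrite('pics/w5c.png',cr)
f=lambda a:a.round(4).tolist()
# screw centroids
m=(g>200).astype(np.uint8);n,l,st,ce=cv2.connectedComponentsWithStats(m)
S=[ce[i] for i in range(1,n) if 40<st[i][4]<250 and ce[i][0]<240 and ce[i][1]<235];print(np.round(S,1).tolist())
p=onz(c,[(131,38),(210,37),(149,217)],.016,T);print(f(p))
for r in(75,100,150,200):print(r,[int(v) for v in g[r,130:235:3]])
```

```text
[[209.6, 37.0], [148.3, 217.4]]
[[0.5995, 0.2066, 0.016], [0.6028, 0.1293, 0.016], [0.4163, 0.1957, 0.016]]
75 [107, 109, 108, 110, 114, 111, 213, 215, 218, 215, 221, 237, 241, 242, 242, 243, 216, 216, 208, 165, 105, 99, 116, 111, 113, 114, 109, 117, 115, 116, 117, 85, 42, 41, 44]
100 [103, 110, 109, 113, 109, 111, 123, 220, 220, 219, 222, 222, 240, 242, 242, 242, 228, 219, 216, 170, 165, 76, 115, 109, 113, 114, 113, 112, 113, 118, 116, 106, 42, 41, 44]
150 [45, 92, 98, 107, 110, 107, 112, 109, 142, 135, 134, 132, 150, 152, 151, 151, 153, 145, 139, 138, 115, 103, 74, 68, 67, 70, 70, 69, 66, 67, 67, 67, 52, 33, 35]
200 [41, 41, 43, 100, 102, 102, 105, 103, 102, 109, 128, 134, 135, 135, 145, 145, 148, 148, 144, 135, 140, 119, 113, 68, 64, 67, 63, 65, 57, 56, 54, 58, 74, 158, 158]
```

View pics/w5c.png

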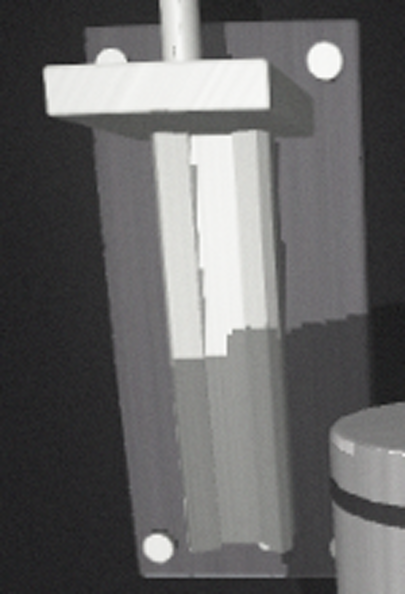

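Run:
```python
from h import *
c=np.load('w5.npy',allow_pickle=True).item();T=c['T']
f=lambda a:a.round(4).tolist()
ang=lambda a,b:np.degrees(np.arctan2(*(b-a)[[1,0]])).round(2)
s=onz(c,[(107.4,57.6),(189.3,54.6),(106.3,40.2),(189.3,37.2)],.088,T);print('stop',f(s),f((s[0]+s[1])/2),ang(s[1],s[0])-90,ang(s[3],s[2])-90,np.linalg.norm(s[0]-s[1]))
v=onz(c,[(160.4,218.7),(197.4,218),(146.7,63.1),(188.5,63.1)],.044,T);print('rail',f(v),'mid',f((v[0]+v[1])/2),f((v[2]+v[3])/2),np.linalg.norm(v[0]-v[1]),np.linalg.norm(v[2]-v[3]),ang((v[0]+v[1])/2,(v[2]+v[3])/2))
b=onz(c,[(209.6,37),(148.3,217.4)],.016,T);print('base c',f(b.mean(0)))
e=onz(c,[(222.5,24),(226,130),(142,228)],.016,T);print('edge',f(e),ang(e[1],e[0]))
print('valve end',proj(c,tool(env.sense())[:3]@np.array([.055,0,-.019,1]),T))
print('held end top',onz(c,[(270,163)],.2008+.019+.025,T))
```

```text
stop [[0.573, 0.1976, 0.088], [0.5771, 0.1325, 0.088], [0.5859, 0.1979, 0.088], [0.5897, 0.1326, 0.088]] [0.575, 0.165, 0.088] 3.5799999999999983 3.3400000000000034 0.06519948298934686
rail [[0.4253, 0.1737, 0.044], [0.4283, 0.1356, 0.044], [0.5739, 0.1816, 0.044], [0.5752, 0.1434, 0.044]] mid [0.4268, 0.1547, 0.044] [0.5745, 0.1625, 0.044] 0.038205641457890675 0.038245951298524386 3.05
base c [0.5092, 0.1631, 0.016]
edge [[0.615, 0.1176, 0.016], [0.5151, 0.1117, 0.016], [0.4026, 0.2045, 0.016]] 3.39
valve end [[268.97783388 169.64920128]]
held end top [[0.52288414 0.06727645 0.2448    ]]
```

The estimates agree: stop face at (0.5745, 0.164), yaw about 3.3°. I'll move above the V with the plain end about 30 mm short of the stop.

Call:
drive_tool --pt "0.15 -0.45 0.1 0 0 0 1" --pt "0.29 -0.93 0.4 0 0 0 1" --pt "0.29 -0.93 0.8 0 0 0 1" --pt "0.29 -0.93 0.8 0 0 0 1" --pt "0.29 -0.93 0.8 0 0 0 1"

```text
time_s: 38.25
tool_pos: [0.4852, 0.1586, 0.1217]
orientation: [-0.0, 1.0, 0.027, 0.0]
ft_force: [-0.0, 0.5, -5.1]
width: 0.564
finger_force: 45.0
```

```bash
python3 snap.py w6
```

```text
38.25 [[0.9986, 0.0532, 0.0008, 0.4852], [0.0532, -0.9986, 0.0002, 0.1586], [0.0008, -0.0001, -1.0, 0.1217], [0.0, 0.0, 0.0, 1.0]] [ 0.35  0.22 -0.83  1.89  0.18  1.11 -2.07] [-0.03216226  0.46270859 -5.07701953] [ 0.01104742 -0.0036644  -0.05515958]
```

View pics/w6.png

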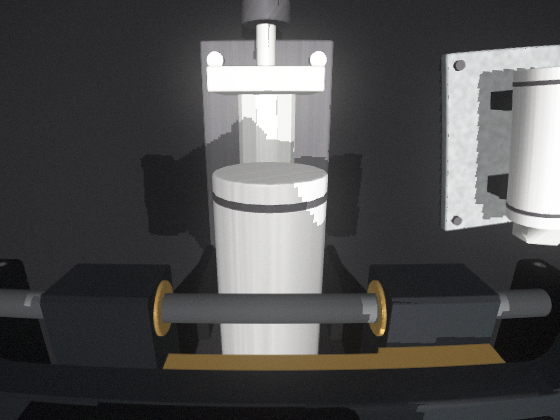

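Run:
```python
from h import *
c=np.load('w6.npy',allow_pickle=True).item();T=c['T'];Ti=np.linalg.inv(tool(env.sense()))
def tf(p): return (np.c_[p,np.ones(len(p))]@Ti.T)[:,:3].round(4).tolist()
print('stop',tf(onz(c,[(207,92),(326,91)],.088,T)),'screws',tf(onz(c,[(215,60),(318,60)],.016,T)),'base',tf(onz(c,[(202,42),(332,42)],.016,T)),'rail',tf(onz(c,[(239,94),(294,94)],.044,T)),'valve',tf(onz(c,[(213,178),(328,178)],.1217+.019,T)),tf(onz(c,[(270,163)],.1217+.044,T)))
```

```text
stop [[0.089, -0.0342, 0.0344], [0.0895, 0.0327, 0.0344]] screws [[0.1145, -0.0401, 0.1065], [0.1144, 0.0373, 0.1064]] base [[0.1274, -0.0494, 0.1065], [0.1273, 0.0473, 0.1065]] rail [[0.0889, -0.0201, 0.0784], [0.0889, 0.0177, 0.0784]] valve [[0.0511, -0.0238, -0.0184], [0.0511, 0.0268, -0.0184]] [[0.0621, 0.0013, -0.0434]]
```

Call:
drive_tool --pt "0 -0.025 0.3 0 0 0 1" --pt "0 -0.025 0.55 0 0 0 1" --pt "0 -0.025 0.7 0 0 0 1" --pt "0 -0.025 0.76 0 0 0 1" --pt "0 -0.025 0.78 0 0 0 1" --pt "0 -0.025 0.78 0 0 0 1"

```text
time_s: 39.05
tool_pos: [0.4847, 0.1621, 0.0433]
orientation: [-0.0, 1.0, 0.028, 0.001]
ft_force: [0.3, 0.5, -5.3]
width: 0.563
finger_force: 45.0
```

Call:
drive_tool --pt "0 0 0.01 0 0 0 1" --pt "0 0 0.02 0 0 0 1" --pt "0 0 0.025 0 0 0 1" --pt "0 0 0.025 0 0 0 1"

```text
time_s: 39.55
tool_pos: [0.4846, 0.1621, 0.0418]
orientation: [0.0, 1.0, 0.028, 0.0]
ft_force: [-7.9, -4.4, 15.7]
width: 0.568
finger_force: 45.0
```

```bash
python3 rd.py
```

```text
39.55 [0.4846 0.1621 0.0418] [-7.94 -4.38 15.75] [-0.598  1.679  0.026] 0.568005132500992 44.98962434241548
```

It has touched down in the V. I'll release it to settle, regrip lightly and look at the forces.

Call:
drive_tool --pt "0 0 0 0 0 0 0.3" --pt "0 0 0 0 0 0 -0.5" --pt "0 0 0 0 0 0 -0.5" --pt "0 0 0 0 0 0 -0.5"

```text
time_s: 40.05
tool_pos: [0.4844, 0.1622, 0.0402]
orientation: [-0.0, 1.0, 0.028, 0.0]
ft_force: [-0.3, -0.9, 0.0]
width: 0.735
finger_force: 0.0
```

```bash
python3 rd.py
```

```text
40.05 [0.4844 0.1622 0.0402] [-0.31 -0.85  0.02] [-0.059  0.007  0.038] 0.7352114175680498 0.0
```

Call:
drive_tool --pt "0 0 0 0 0 0 1" --pt "0 0 0 0 0 0 1" --pt "0 0 0 0 0 0 1" --pt "0 0 0 0 0 0 1" --pt "0 0 0 0 0 0 1" --pt "0 0 0 0 0 0 1" --newtons 12

```text
time_s: 40.8
tool_pos: [0.4842, 0.1609, 0.0401]
orientation: [0.001, 1.0, 0.027, -0.0]
ft_force: [-0.4, -5.0, 3.6]
width: 0.572
finger_force: 11.9
```

```bash
python3 rd.py
```

```text
40.8 [0.4842 0.1609 0.0401] [-0.41 -4.95  3.62] [-1.244  0.057  0.038] 0.5721556456156704 11.894664382562041
```

Call:
drive_tool --pt "0.02 0.015 0 0 0 0 1" --pt "0.05 0.015 0 0 0 0 1" --pt "0.08 0.015 0 0 0 0 1" --pt "0.11 0.015 0 0 0 0 1" --pt "0.14 0.015 0 0 0 0 1" --pt "0.17 0.015 0 0 0 0 1" --pt "0.2 0.015 0 0 0 0 1" --pt "0.2 0.015 0 0 0 0 1"

```text
time_s: 41.8
tool_pos: [0.5028, 0.1619, 0.0399]
orientation: [0.0, 1.0, 0.028, -0.001]
ft_force: [-6.1, -2.4, 6.5]
width: 0.574
finger_force: 11.8
```

```bash
python3 rd.py; python3 snap.py w7
```

```text
41.8 [0.5028 0.1619 0.0399] [-6.12 -2.39  6.45] [-0.496  1.392  0.022] 0.5740827003533305 11.849477479699999
41.8 [[0.9984, 0.0559, -0.0026, 0.5028], [0.0559, -0.9984, -0.0005, 0.1619], [-0.0026, 0.0003, -1.0, 0.0399], [0.0, 0.0, 0.0, 1.0]] [ 0.28  0.37 -0.78  1.92  0.31  0.97 -2.16] [-6.1208824  -2.39047076  6.45338488] [-0.49559724  1.39212629  0.02239022]
```

View pics/w7.png

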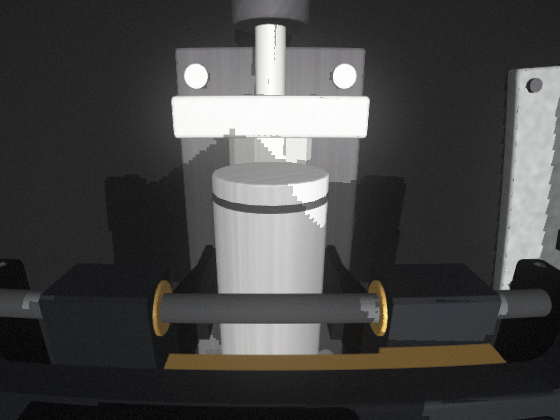

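The valve moves with the gripper, with about 10 mm left to the stop. I'll continue gently.

Call:
drive_tool --pt "0.02 0.005 -0.004 0 0 0 1" --pt "0.04 0.005 -0.004 0 0 0 1" --pt "0.06 0.005 -0.004 0 0 0 1" --pt "0.07 0.005 -0.004 0 0 0 1" --newtons 18

```text
time_s: 42.35
tool_pos: [0.5112, 0.1617, 0.0403]
orientation: [-0.0, 1.0, 0.028, -0.0]
ft_force: [-1.9, 0.9, -2.4]
width: 0.571
finger_force: 18.0
```

Call:
drive_tool --pt "0.01 0 0 0 0 0 1" --pt "0.02 0 0 0 0 0 1" --pt "0.02 0 0 0 0 0 1"

```text
time_s: 42.72
tool_pos: [0.5134, 0.1616, 0.0405]
orientation: [-0.0, 1.0, 0.028, 0.0]
ft_force: [-0.2, 2.0, -3.9]
width: 0.57
finger_force: 18.0
```

Call:
drive_tool --pt "0.01 0 0 0 0 0 1" --pt "0.02 0 0 0 0 0 1" --pt "0.02 0 0 0 0 0 1"

```text
time_s: 43.1
tool_pos: [0.5154, 0.1617, 0.0405]
orientation: [-0.0, 1.0, 0.028, 0.0]
ft_force: [-0.9, 0.7, -3.0]
width: 0.576
finger_force: 18.0
```

```bash
python3 rd.py; python3 snap.py w8
python3 - <<'E'
from h import *
c=np.load('w8.npy',allow_pickle=True).item();g=cv2.cvtColor(c['pixels'],cv2.COLOR_BGR2GRAY)
for k in(245,270,285): print(k,[int(v) for v in g[130:215:3,k]])
E
```

```text
43.1 [0.5154 0.1617 0.0405] [-0.87  0.72 -2.95] [ 0.27   0.18  -0.006] 0.5756881290488208 17.987062944138046
43.1 [[0.9985, 0.0551, 0.0002, 0.5154], [0.0551, -0.9985, 0.0001, 0.1617], [0.0002, -0.0, -1.0, 0.0405], [0.0, 0.0, 0.0, 1.0]] [ 0.27  0.39 -0.77  1.9   0.32  0.98 -2.16] [-0.86846371  0.71614907 -2.95389177] [ 0.2704889   0.18008187 -0.00564803]
245 [169, 221, 255, 255, 255, 227, 226, 227, 229, 230, 230, 227, 226, 225, 192, 192, 193, 196, 234, 233, 233, 231, 230, 230, 231, 113, 110, 126, 230]
270 [177, 228, 255, 255, 255, 255, 255, 255, 255, 255, 255, 255, 255, 225, 197, 198, 197, 200, 219, 241, 239, 239, 239, 239, 238, 207, 122, 118, 238]
285 [178, 228, 255, 255, 255, 255, 255, 255, 255, 255, 255, 255, 255, 255, 252, 203, 205, 199, 233, 243, 243, 242, 242, 243, 242, 120, 127, 126, 241]
```

Call:
drive_tool --pt "0.01 0 0.003 0 0 0 1" --pt "0.02 0 0.003 0 0 0 1" --pt "0.02 0 0.003 0 0 0 1"

```text
time_s: 43.52
tool_pos: [0.5173, 0.1622, 0.0403]
orientation: [-0.0, 1.0, 0.028, 0.0]
ft_force: [-1.8, 2.3, -0.6]
width: 0.576
finger_force: 17.9
```

Call:
drive_tool --pt "0.01 0 0 0 0 0 1" --pt "0.02 0 0 0 0 0 1" --pt "0.02 0 0 0 0 0 1"

```text
time_s: 43.9
tool_pos: [0.5193, 0.1623, 0.0403]
orientation: [-0.0, 1.0, 0.028, 0.0]
ft_force: [-2.9, 2.9, 1.5]
width: 0.572
finger_force: 17.9
```

```bash
python3 rd.py; python3 snap.py w9
python3 - <<'E'
from h import *
c=np.load('w9.npy',allow_pickle=True).item();g=cv2.cvtColor(c['pixels'],cv2.COLOR_BGR2GRAY)
for k in(245,270,285): print(k,[int(v) for v in g[130:215:3,k]])
E
```

```text
43.9 [0.5193 0.1623 0.0403] [-2.89  2.85  1.55] [ 0.724  0.768 -0.035] 0.5722509500029433 17.939640155236702
43.9 [[0.9985, 0.0554, 0.0001, 0.5193], [0.0554, -0.9985, 0.0004, 0.1623], [0.0002, -0.0004, -1.0, 0.0403], [0.0, 0.0, 0.0, 1.0]] [ 0.27  0.4  -0.77  1.89  0.33  0.98 -2.16] [-2.89374824  2.85116538  1.54634814] [ 0.72437382  0.76801697 -0.03526873]
245 [156, 159, 166, 166, 168, 197, 225, 226, 223, 222, 225, 227, 225, 228, 229, 227, 226, 220, 216, 233, 233, 234, 232, 232, 233, 111, 114, 126, 232]
270 [255, 255, 255, 181, 177, 240, 255, 255, 255, 255, 255, 255, 255, 226, 228, 226, 225, 220, 203, 243, 240, 240, 241, 239, 240, 209, 122, 126, 239]
285 [168, 173, 175, 176, 176, 239, 255, 255, 255, 255, 255, 255, 255, 255, 255, 255, 255, 255, 222, 245, 243, 244, 244, 243, 243, 119, 128, 128, 242]
```

Call:
drive_tool --pt "0.01 -0.006 0 0 0 0 1" --pt "0.02 -0.006 0 0 0 0 1" --pt "0.02 -0.006 0 0 0 0 1"

```text
time_s: 44.32
tool_pos: [0.5195, 0.1623, 0.0401]
orientation: [0.001, 1.0, 0.028, -0.002]
ft_force: [-11.9, 0.3, 9.4]
width: 0.573
finger_force: 17.8
```

Call:
drive_tool --pt "0.01 0 0 0 0 0 1" --pt "0.02 0 0 0 0 0 1" --pt "0.02 0 0 0 0 0 1"

```text
time_s: 44.7
tool_pos: [0.5199, 0.1624, 0.0398]
orientation: [0.001, 1.0, 0.028, -0.003]
ft_force: [-17.9, 0.3, 13.5]
width: 0.572
finger_force: 17.8
```

```bash
python3 rd.py; python3 snap.py w10
python3 - <<'E'
from h import *
c=np.load('w10.npy',allow_pickle=True).item();g=cv2.cvtColor(c['pixels'],cv2.COLOR_BGR2GRAY)
for k in(245,270,285): print(k,[int(v) for v in g[130:215:3,k]])
E
```

```text
44.7 [0.5199 0.1624 0.0398] [-17.88   0.32  13.49] [-0.098  3.845  0.03 ] 0.5723425749851865 17.809188117436925
44.7 [[0.9984, 0.0562, -0.0059, 0.5199], [0.0562, -0.9984, -0.0025, 0.1624], [-0.0061, 0.0021, -1.0, 0.0398], [0.0, 0.0, 0.0, 1.0]] [ 0.26  0.4  -0.76  1.88  0.33  0.99 -2.16] [-17.88081179   0.31735412  13.48561114] [-0.09806188  3.84507916  0.02998116]
245 [135, 165, 165, 167, 162, 166, 198, 225, 224, 221, 222, 225, 223, 225, 226, 228, 227, 225, 223, 192, 233, 233, 233, 233, 233, 231, 113, 111, 213]
270 [255, 255, 255, 244, 180, 181, 239, 255, 255, 255, 255, 255, 228, 229, 227, 226, 227, 224, 222, 214, 242, 241, 241, 241, 240, 240, 123, 121, 123]
285 [147, 175, 178, 178, 182, 179, 238, 255, 255, 255, 255, 255, 255, 255, 255, 255, 228, 228, 228, 215, 244, 244, 245, 244, 244, 243, 130, 130, 132]
```

Contact: 18 N with the motion stopped at the expected place. I'll ease off, open so it settles, regrip lightly, and nudge once more to make sure it is home.

Call:
drive_tool --pt "-0.012 0 -0.004 0 0 0 1" --pt "-0.024 0 -0.006 0 0 0 1" --pt "-0.024 0 -0.006 0 0 0 0.3" --pt "-0.024 0 -0.006 0 0 0 -0.5" --pt "-0.024 0 -0.006 0 0 0 -0.5" --pt "-0.03 0 -0.006 0 0 0 -0.5"

```text
time_s: 45.5
tool_pos: [0.521, 0.1622, 0.0411]
orientation: [0.0, 1.0, 0.027, 0.001]
ft_force: [-0.4, 0.5, 0.5]
width: 0.74
finger_force: 0.0
```

Call:
drive_tool --pt "0 0 0 0 0 0 1" --pt "0 0 0 0 0 0 1" --pt "0 0 0 0 0 0 1" --pt "0 0 0 0 0 0 1" --pt "0 0 0 0 0 0 1" --pt "0.01 0 0 0 0 0 1" --pt "0.02 0 0 0 0 0 1" --pt "0.02 0 0 0 0 0 1" --newtons 10

```text
time_s: 46.5
tool_pos: [0.5204, 0.1628, 0.0407]
orientation: [0.0, 1.0, 0.028, -0.002]
ft_force: [-9.1, -0.2, 9.4]
width: 0.575
finger_force: 10.0
```

Call:
drive_tool --pt "0.005 0 0 0 0 0 1" --pt "0.01 0 0 0 0 0 1" --pt "0.01 0 0 0 0 0 1"

```text
time_s: 46.88
tool_pos: [0.5208, 0.1628, 0.0405]
orientation: [0.001, 1.0, 0.028, -0.002]
ft_force: [-10.3, -0.9, 8.4]
width: 0.572
finger_force: 10.0
```

```bash
python3 rd.py
```

```text
46.875 [0.5208 0.1628 0.0405] [-10.27  -0.89   8.38] [-0.075  2.273 -0.054] 0.5716743012109918 10.002099764933519
```

Call:
drive_tool --pt "-0.01 0 0 0 0 0 0.3" --pt "-0.01 0 0 0 0 0 -0.6" --pt "-0.01 0 0 0 0 0 -1" --pt "-0.01 0 0 0 0 0 -1" --pt "-0.01 0 0 0 0 0 -1" --pt "-0.01 0 -0.2 0 0 0 -1" --pt "-0.01 0 -0.5 0 0 0 -1" --pt "-0.01 0 -1 0 0 0 -1" --pt "-0.01 0 -1 0 0 0 -1"

```text
time_s: 48.0
tool_pos: [0.5246, 0.1641, 0.1459]
orientation: [-0.001, 1.0, 0.028, 0.004]
ft_force: [-0.6, -0.8, -0.4]
width: 0.996
finger_force: 0.0
```

Call:
drive_tool --pt "-0.3 0 -0.4 0 0 0 -1" --pt "-0.6 0 -0.7 0 0 0 -1" --pt "-0.6 0 -0.7 0 0 0 -1" --pt "-0.6 0 -0.7 0 0 0 -1"

```text
time_s: 48.5
tool_pos: [0.4625, 0.1589, 0.2106]
orientation: [0.0, 1.0, 0.027, 0.0]
ft_force: [-0.2, -0.5, -0.4]
width: 1.0
finger_force: 0.0
```

```bash
python3 snap.py w11
python3 - <<'E'
from h import *
c=np.load('w11.npy',allow_pickle=True).item();T=c['T'];g=cv2.cvtColor(c['pixels'],cv2.COLOR_BGR2GRAY)
a=np.radians(3.2);u=np.array([np.cos(a),np.sin(a),0]);S=np.array([.5745,.1645,.06])
for nm,p in (('stop top front',S+[0,0,.028]),('valve end top',S+[0,0,.025]),('mid top',S-.055*u+[0,0,.025]),('rear end top',S-.11*u+[0,0,.025])):
    print(nm,proj(c,p,T).round(1).tolist())
k=int(proj(c,S+[0,0,.025],T)[0,0]);print(k,[(r,int(g[r,k])) for r in range(20,260,4)])
for n in('scene','side'):
    d=env.capture(n);cv2.imwrite(f'pics/{n}9.png',d['pixels']);np.save(n+'9.npy',d,allow_pickle=True)
    d0=np.load(n+'0.npy',allow_pickle=True).item()['pixels']
    df=cv2.absdiff(d['pixels'],d0).max(2)
    for nm,P in(('M',[.574,-.154,.055]),('L',[.553,-.041,.055]),('R',[.595,-.267,.055]),('V',[.52,.161,.06]),('cup',[.77,.043,.04]),('oil',[.765,-.113,.05])):
        x,y=proj(d,P)[0].astype(int);print(n,nm,x,y,df[y-14:y+14,x-18:x+18].mean().round(1))
E
```

```text
48.5 [[0.9985, 0.0547, 0.0004, 0.4625], [0.0547, -0.9985, -0.0007, 0.1589], [0.0004, 0.0007, -1.0, 0.2106], [0.0, 0.0, 0.0, 1.0]] [ 0.42  0.07 -0.86  1.83  0.06  1.27 -1.98] [-0.19979202 -0.53123437 -0.35192625] [-0.01628017  0.0305415  -0.02287446]
stop top front [[269.2, 66.0]]
valve end top [[269.2, 66.4]]
mid top [[269.3, 134.9]]
rear end top [[269.4, 197.3]]
269 [(20, 254), (24, 254), (28, 254), (32, 254), (36, 254), (40, 254), (44, 254), (48, 251), (52, 254), (56, 254), (60, 254), (64, 253), (68, 255), (72, 255), (76, 254), (80, 243), (84, 255), (88, 255), (92, 255), (96, 255), (100, 255), (104, 255), (108, 255), (112, 255), (116, 255), (120, 255), (124, 255), (128, 255), (132, 255), (136, 255), (140, 223), (144, 224), (148, 223), (152, 222), (156, 220), (160, 223), (164, 220), (168, 221), (172, 219), (176, 219), (180, 219), (184, 173), (188, 191), (192, 217), (196, 212), (200, 167), (204, 165), (208, 160), (212, 180), (216, 175), (220, 76), (224, 74), (228, 75), (232, 35), (236, 31), (240, 37), (244, 36), (248, 33), (252, 31), (256, 32)]
scene M 198 247 2.1
scene L 234 220 1.6
scene R 156 281 72.0
scene V 286 180 75.9
scene cup 341 251 2.1
scene oil 287 284 2.0
side M 348 181 165.4
side L 335 207 110.9
side R 358 159 141.4
side V 303 268 88.7
side cup 230 202 2.3
side oil 270 169 2.7
```

The two sound valves, cup and bottle are unchanged, and the faulty valve's rear edge is at the expected home row. It held still under a 10 N push, so I'll hand in.

```bash
python3 -c "
from plant import env
print(env.sign_off())"
```

```text
the job is handed in; nothing more can be done
None
```

The valve with the loose ball was the one in the tray's rightmost rest. It now lies in the V-block with its plain end against the stop, where it held still under a 10 N push, and the two sound valves are back in their own rests, plugs pointing as before; the job is handed in at 48.5 s of the 72 s allowed.

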